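Measure a damper canister under a sprung height gauge

ROBOT

A 6-joint arm with a two-finger parallel gripper is mounted at the origin on the work surface. World frame = base frame: x ahead of the robot, y to its left, z up, the work surface at z = 0. Lengths are in m, angles in rad, forces in N, time in s.
With the tool pointing down it reaches from about 0.375 to 0.9 m from the base axis. Payload 3.1 kg.
Tool frame: the origin (TCP) lies on the centre line of the jaws, within the pads' length; the fingertips stand 19 mm ahead of it and the grasp point (between the pads) is the TCP; z points along the fingers, y is the line along which they close (so a half turn about z gives the same grasp; the last joint's range is limited). The gripper opens to 85 mm and grips with 20 to 120 N. Pads are 22 mm wide; open, the fingers measure 114 mm over their backs; the gripper's body (76 mm by 85 mm) begins 54 mm behind the grasp point. The pads swing forward as they close: fully open they stand 13 mm farther back than shut.
Start: joints at [1.105, 0.527, 1.433, -0, 1.181, -0.178], TCP at [0.177, 0.599, 0.224] pointing down, gripper open.
Joint ranges: [-3.08, 3.08], [-0.75, 2.2], [0.22, 2.44], [-1.43, 4.57], [0, 2.65], [-2.85, 2.85]. Speed limits (rad/s): [2.79, 2.79, 3.14, 3.14, 3.14, 3.14].

INTERFACE

Orientations are given as a unit quaternion [x, y, z, w].
In Python, from station import manip, cams, sign_off gives the robot as it stands.
- The arm moves only by the tool carry_out, never from a script. Its argument "targets" is a list that holds one entry, the list of rows, each a list of 7 numbers: the shift along the tool's x, y, z in cm, then the turn, a rotation vector about the tool's x, y, z in degrees, then the finger opening in cm, from 0 to 8.54. A call has 1 to 12 rows; each row is the pose to reach, as a shift and turn from the pose commanded when the call began, along the tool's axes at that moment; what a row does not reach only later rows make up. A row lasts 1/12 s, in which the tool goes at most 41.7 mm and 7.16 degrees, less where a joint would pass 70% of its speed; a pose out of reach is approached as far as the arm can. A call with a gripper value outside its range is refused whole. The fingers move at their own pace and stop on an object; "force" is the grip in N (left out, the last holds). Time passes only in rows, so rows that repeat a pose let the fingers close. It gives the time, the measured TCP pose, the force, the opening and the grip force at its end, in the units of the state.
- manip.sense(): the state, without advancing time (a new reading comes with each control period).
- cams.snapshot(name): name is "scene" or "top" or "wrist"; returns the picture (384x512x3 uint8, red, green, blue); there is no depth.
- cams.camera_info(name): a dict with "K" (3x3 intrinsics, pixels), "T" (4x4, takes a point from camera to world coordinates). Camera axes: x right, y down, z forward; pixel columns grow to the right and rows downward; lengths in m; the calibration is good to about 2 mm. A picture is of the moment at which its call begins: read the wrist's pose just before it. camera_info takes no time and is no camera call; for the wrist camera it gives the pose at the moment of the call.
- sign_off(): hands the job in; it is judged then, once.
The state is a dict: "t": time; "q": joint angles; "qd": joint speeds; "tau": joint torques, N m; "tcp_pos": TCP position; "tool_rot": TCP orientation; "force": force on the tool from outside, world axes, zero at the start; "ft_torque": the same for the moment, N m; "finger_gap": opening from 0.0 (shut) to 1.0 (fully open); "gripper_force": force on a finger pad.
Only numpy, scipy, OpenCV 4.12 (cv2) and the standard library are available. Lean on these libraries where they do the work, as an engineer would, in place of code of your own. Each camera call takes 0.05 s, during which the arm holds its last target. There are 200 camera calls.

TASK

Measure the shorter of the two aluminium damper canisters on the height gauge: stand it upright on the middle of the gauge's shuttle plate, let go, and push the shuttle fully home by its tab so that the canister comes under the foot. Then press the gauge's slide down until its sprung foot rests on the canister and is pushed about 6 mm into its barrel, never to the end of its travel, and leave it so. Do not drop or tip the canister, and leave the other things on the bench where they are.

Things in the scene. Friction and masses are not known exactly. Their poses are not given: they have to be found in the camera images.
- short_can: The canister to measure: plain solid aluminium cylinder, diameter 44, height 52, standing upright on the bench, 0.1 to 0.2 kg. Flat ends. Origin at the centre of its underside, z up its axis. The other canister looks alike but is 76 tall; which stands nearer to the robot varies.
- tall_can: The other canister, not to be touched: diameter 44, height 76, 0.22 kg. Origin at the centre of its underside.
- gauge: Fixed height gauge. Origin on the bench under the axis of the foot; x runs from the robot's side towards the column (the way the shuttle is pushed home), z up. Base plate 290 x 130 x 14 (x from -165 to +125). Steel column, diameter 28, at x = +90, top 240 above the bench. Two guide rails at y = -50 and +50, 12 wide, tops 23 above the bench.
- shuttle (a joint): Travel of the shuttle along gauge +x, m: 0 fully out towards the robot, 0.100 fully home against its stop, with its centre under the foot. Starts nearly out. Stays where it is left (2 N of friction). The shuttle is an aluminium plate 84 x 84 x 10 with an engraved ring of diameter 49 around its centre and an upright tab at its robot side.
- shuttle_mid (a point): Centre of the shuttle plate's top face, 26 above the bench, z up; the canister stands here, in the engraved ring.
- shuttle_tab (a point): Middle of the tab's outer face (the one towards the robot), where it is pushed towards gauge +x. The tab is 44 wide, 8 thick, its top 60 above the bench; this point is 52 above the bench and 73 from the plate's centre.
- gauge_slide (a joint): How far the gauge's slide (black carriage on the column, with arm, barrel, dial and foot) has been lowered, m: 0 at the top to 0.085. Starts at 0 to 0.015. Friction of 7 N holds it where it is left; pressing it down takes about 4 N more than the foot's push.
- press_pad (a point): Centre of the top face of the slide's round black press pad, diameter 40, 6 thick, on the foot's axis; it moves with the slide, 192 above the bench when the slide is at 0. The column's near side is 76 away towards gauge +x.
- gauge_foot (a joint): How far the sprung foot is pushed up into its barrel, m: 0 free, 0.014 the end of its travel. Spring 150 N/m with 0.9 N at 0 (1.8 N at 6 mm).
- foot_tip (a point): Centre of the foot's flat underside. The foot is a steel disc of diameter 18, 6 thick, on a stem of diameter 8; stem visible below the barrel: 16 when free. The underside is 130 above the bench when the slide is at 0 and the foot free.
- dish: Bystander: steel parts bowl, diameter 150, 35 high.
- oil: Bystander: amber bottle, diameter 60, 160 high.
- jaw_pad: Bystander: orange plastic soft-jaw block, 100 x 35 x 22.
- coil: Bystander: dark steel coil spring standing on end, diameter 54, 120 high.
- driver: Bystander: screwdriver with a red handle, lying down.

How it is judged:
On the way, in this order (a step that is already met when the one before it is completed fails the run):
1. the short canister stands upright on the middle of the shuttle plate, let go (z of short_can in the frame of shuttle_mid between -0.004 and 0.004 m and angle between short_can's own z axis and vertical below 0.06 rad and horizontal distance between short_can and shuttle_mid below 0.012 m and contact force between the fingers and short_can below 0.05 N), for 0.2 s.
2. the shuttle is fully home with the canister standing on its middle (z of short_can in the frame of shuttle_mid between -0.004 and 0.004 m and angle between short_can's own z axis and vertical below 0.06 rad and horizontal distance between short_can and shuttle_mid below 0.012 m and value of joint shuttle above 0.096 m), for 0.2 s.
At the end, for the whole second after the job is handed in: The short canister stands still and upright (within 0.06 rad) on the shuttle plate, within 12 mm of its centre; the shuttle is home (joint above 96 mm of 100); the foot rests on the canister's top (within 3 mm in height, 13 mm of its axis) and is pushed 3 to 9 mm into its barrel (all of step 2 and value of joint gauge_foot between 0.003 and 0.009 m and z of foot_tip in the frame of short_can between 0.049 and 0.055 m and horizontal distance between foot_tip and short_can below 0.013 m and linear speed of short_can below 0.01 m/s); the robot touches nothing.
It fails at once if the foot is driven to the end of its travel (above 13 mm) (value of joint gauge_foot above 0.013 m).
It fails at once if the short canister is tipped (above 0.4 rad) (angle between short_can's own z axis and vertical above 0.4 rad).
It fails at once if the short canister is dropped (in free fall more than 15 mm above the shuttle plate's level) (height (world z) of short_can above 0.041 m and contact force between short_can and anything else below 0.02 N).
It fails at once if another thing on the bench is moved by more than 25 mm (distance of any of tall_can, dish, oil, jaw_pad, coil, driver from where it was at the start of the episode above 0.025 m).
It also fails if it takes over 58 s, if anything falls off the work surface, if the arm or the gripper's body presses on something with over 40 N, if the wrist force passes 120 N, or if a joint passes its speed limit or range.

## Working session

There is one attempt and no reset: what is moved stays moved. The work goes in short steps, Python scripts to look and compute and a tool call to move; the robot and the scene stay as the last step left them, time stands still between calls to the robot, and variables do not carry over. Pictures are saved under pics/ and viewed, at most 10 in all, crops included, and the job is handed in when it is done.

Besides the shell and the picture viewer there is one more tool, called after ">>>" by a JSON object that holds its "api" and its "payload", one argument or row to a line. carry_out: Moves the arm, as the interface text tells. Its arguments: {"type":"object","properties":{"targets":{"type":"array"},"force":{"type":"number"}},"required":["targets"]}

```bash
mkdir -p pics
python3 - <<'E'
from station import manip,cams
import cv2,numpy as np
s=manip.sense();print(s)
for n in("scene","top"):
    im=cams.snapshot(n);cv2.imwrite(f"pics/{n}0.png",im[:,:,::-1]);i=cams.camera_info(n);print(n,np.round(i["K"],1).tolist(),np.round(i["T"],4).tolist())
E
```

```text
{'t': 0.0, 'q': array([ 1.10546141e+00,  5.28465498e-01,  1.43388960e+00,  1.11862386e-06,
        1.18141773e+00, -1.78531370e-01]), 'qd': array([ 0.00061785, -0.00117298,  0.00032308, -0.0011425 , -0.00051544,
        0.00016187]), 'tau': array([ 8.60961536e-04, -4.42347515e+01, -1.78026330e+01,  2.64051351e-06,
        8.49741278e-03, -6.13056613e-06]), 'tcp_pos': array([0.17646253, 0.59881115, 0.2233381 ]), 'tool_rot': array([ 1.42910916e-01,  9.89734955e-01, -1.03392218e-03, -3.45395722e-04]), 'force': array([-0.06612751,  0.10939243,  0.22567237]), 'ft_torque': array([-0.00740458,  0.00413229, -0.01869103]), 'gripper_force': 0.0, 'finger_gap': 0.9960966077719088}
scene [[407.2, 0.0, 255.5], [0.0, 407.2, 189.6], [0.0, 0.0, 1.0]] [[-0.1143, 0.7019, -0.7031, 1.4513], [0.9934, 0.0887, -0.0729, 0.0533], [0.0112, -0.7068, -0.7074, 0.9722], [0.0, 0.0, 0.0, 1.0]]
top [[483.8, 0.0, 253.6], [0.0, 483.8, 194.5], [0.0, 0.0, 1.0]] [[-0.1117, -0.9714, 0.2097, 0.353], [-0.9937, 0.1095, -0.0222, -0.0148], [-0.0014, -0.2109, -0.9775, 1.4264], [0.0, 0.0, 0.0, 1.0]]
```

View pics/scene0.png

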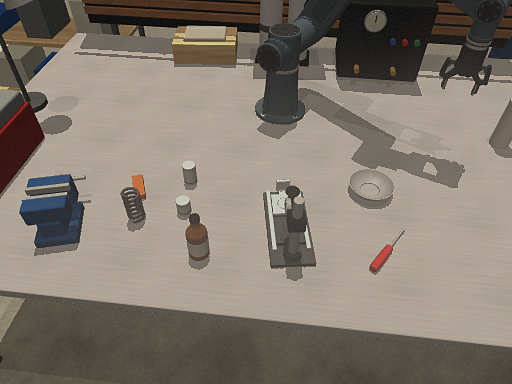

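View pics/top0.png

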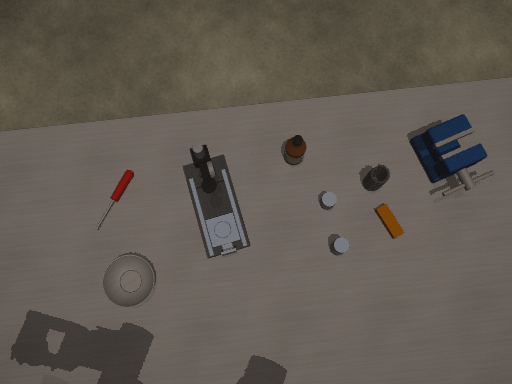

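The scene view shows the tall can at (189,172) and the short one at (183,205). In the top view they are at (341,246) and (329,200), with the gauge around (217,205). Next I'll zoom in and measure.

```bash
cat > h.py <<'E'
import numpy as np,cv2
from station import manip,cams
def ray(n,u,v,z,info=None):
    i=info or cams.camera_info(n);T=np.array(i["T"]);d=T[:3,:3]@np.linalg.solve(np.array(i["K"]),[u,v,1.]);o=T[:3,3]
    return o+d*(z-o[2])/d[2]
def pix(n,p,info=None):
    i=info or cams.camera_info(n);T=np.array(i["T"]);c=np.array(i["K"])@(T[:3,:3].T@(np.asarray(p)-T[:3,3]));return c[:2]/c[2]
E
python3 - <<'E'
import cv2
a=cv2.imread("pics/top0.png")[135:275,180:380];b=cv2.imread("pics/scene0.png")[150:275,170:330]
cv2.imwrite("pics/tc.png",cv2.resize(a,None,fx=4,fy=4,interpolation=2))
from h import *
t=cv2.imread("pics/top0.png");g=cv2.cvtColor(t,6)
for n,(u,v,z) in{"short":(329,200,.052),"tall":(341,246,.076)}.items():
    m=np.zeros_like(g);m[v-14:v+15,u-14:u+15]=(g[v-14:v+15,u-14:u+15]>165)*255
    N,_,st,c=cv2.connectedComponentsWithStats(m);k=1+np.argmax(st[1:,4]);print(n,st[k],c[k],ray("top",*c[k],z))
E
```

```text
Traceback (most recent call last):
ValueError: attempt to get argmax of an empty sequence
```

View pics/tc.png

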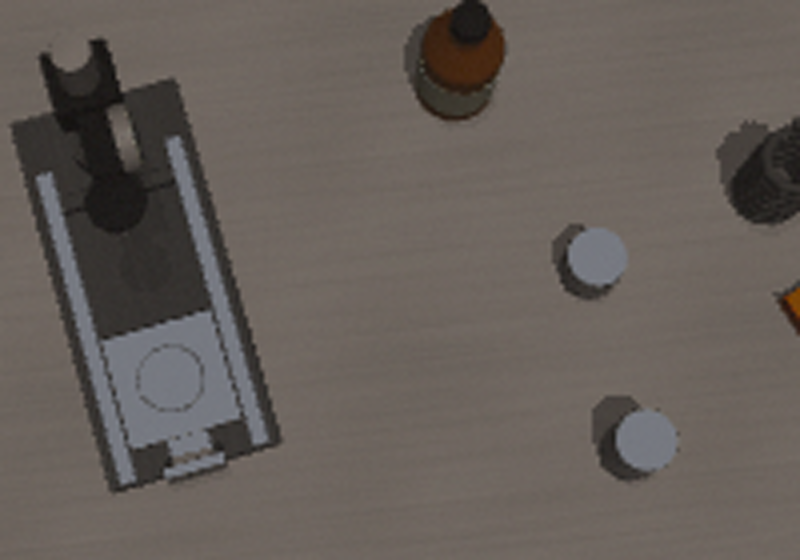

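The crop shows the short can's top at (597,257), the ring at (170,378), the press pad at (117,203) and the tab around (195,465). Now I'll measure with masks.

Run:
```python
from h import *
t=cv2.imread("pics/top0.png").astype(int)
for n,(u,v,z) in{"short":(329,200,.052),"tall":(341,246,.076)}.items():
    w=t[v-14:v+15,u-14:u+15];m=np.zeros(t.shape[:2],np.uint8);m[v-14:v+15,u-14:u+15]=((w[...,0]-w[...,2]>3)&(w[...,1]>110))*255
    N,_,st,c=cv2.connectedComponentsWithStats(m);k=1+np.argmax(st[1:,4]);p=ray("top",*c[k],z);print(n,st[k],c[k],p,"diam",2*np.sqrt(st[k,4]/np.pi)*1.4/484)
f=lambda a,b,z:ray("top",180+(a-1.5)/4,135+(b-1.5)/4,z)
C=[f(a,b,.014) for a,b in((12,123),(176,80),(280,442),(113,490))]
print(np.round(C,4),[np.linalg.norm(C[i]-C[i-1]) for i in range(4)])
for e in(C[0]-C[3],C[1]-C[2]):print("yaw",np.degrees(np.arctan2(e[1],e[0])))
print("ring",f(170,378,.026),"pad",f(117,203,.19),f(117,203,.175),"base centre",np.mean(C,0))
# plate corners
P=[f(a,b,.026) for a,b in((101,341),(209,310),(243,418),(130,447))]
print(np.round(P,4),np.mean(P,0),[np.linalg.norm(P[i]-P[i-1]) for i in range(4)])
print("tabtop", f(166,471,.06),f(225,456,.06))
# rails, inner/outer edges
for a in((44,174),(180,138),(260,443),(127,483)):print("rail",f(*a,.023))
```

```text
short [322 192  15  14 160] [328.9125  198.60625] [ 0.61129173 -0.26175733  0.052     ] diam 0.041285516737419495
tall [334 238  15  14 172] [341.27906977 244.5755814 ] [ 0.47313864 -0.27283609  0.076     ] diam 0.04280573482836647
[[ 0.7697  0.1565  0.014 ]
 [ 0.7895  0.0298  0.014 ]
 [ 0.507  -0.0185  0.014 ]
 [ 0.4859  0.1059  0.014 ]] [np.float64(0.2882546382871021), np.float64(0.12820157415469122), np.float64(0.28659099034805485), np.float64(0.126172439997304)]
yaw 10.101820023831992
yaw 9.701020100524138
ring [0.56105506 0.05609956 0.026     ] pad [0.65575219 0.07102756 0.19      ] [0.65942549 0.07206822 0.175     ] base centre [0.63801154 0.06841151 0.014     ]
[[0.5939 0.1036 0.026 ]
 [0.6079 0.0227 0.026 ]
 [0.526  0.0063 0.026 ]
 [0.5142 0.0898 0.026 ]] [0.56051103 0.05560662 0.026     ] [np.float64(0.08083298194220061), np.float64(0.08214696449938398), np.float64(0.08354587853778053), np.float64(0.08432056525871302)]
tabtop [0.49064925 0.06364853 0.06      ] [0.49649789 0.02126053 0.06      ]
rail [0.72493642 0.13478833 0.023     ]
rail [0.74125354 0.03100147 0.023     ]
rail [ 0.50691468 -0.00397692  0.023     ]
rail [0.4889231  0.09461363 0.023     ]
```

```bash
cat >> h.py <<'E'
from scipy.spatial.transform import Rotation as R
def go(p,yaw=189.9):
    s=manip.sense();r=R.from_quat(s["tool_rot"])
    # tool down, tool x at yaw
    x=np.array([np.cos(np.radians(yaw)),np.sin(np.radians(yaw)),0]);z=np.array([0,0,-1.]);t=R.from_matrix(np.c_[x,np.cross(z,x),z])
    print("t",round(s["t"],2),"at",np.round(s["tcp_pos"],4),"F",np.round(s["force"],2),"gap",round(s["finger_gap"],3),"gf",round(s["gripper_force"],2))
    print("shift cm",np.round(r.inv().apply(np.asarray(p)-s["tcp_pos"])*100,2),"rot",np.round((r.inv()*t).as_rotvec(degrees=True),2))
E
python3 -c "
from h import *
go([.6113,-.2618,.16])"
```

```text
t 0.1 at [0.1765 0.5989 0.2234] F [-0.17  0.68  0.78] gap 0.998 gf 0.0
shift cm [-66.05 -70.24   6.45] rot [ -0.1   -0.04 -26.33]
```

>>> {"api": "carry_out", "payload": {
  "targets": [
    [[-66.05,-70.25,6.4,0,0,-26.3,8.5],[-66.05,-70.25,6.4,0,0,-26.3,8.5],[-66.05,-70.25,6.4,0,0,-26.3,8.5],[-66.05,-70.25,6.4,0,0,-26.3,8.5],[-66.05,-70.25,6.4,0,0,-26.3,8.5],[-66.05,-70.25,6.4,0,0,-26.3,8.5],[-66.05,-70.25,6.4,0,0,-26.3,8.5],[-66.05,-70.25,6.4,0,0,-26.3,8.5],[-66.05,-70.25,6.4,0,0,-26.3,8.5],[-66.05,-70.25,6.4,0,0,-26.3,8.5],[-66.05,-70.25,6.4,0,0,-26.3,8.5],[-66.05,-70.25,6.4,0,0,-26.3,8.5]]
  ]
}}

```text
t: 1.1
tcp_pos: [0.4008, 0.1548, 0.1912]
tool_rot: [-0.086, 0.996, 0.0, -0.0]
force: [0.3, -0.4, 0.7]
finger_gap: 0.998
gripper_force: 0.0
```

```bash
python3 -c "
from h import *
go([.6113,-.2618,.16])"
```

```text
t 1.1 at [0.4008 0.1548 0.1912] F [ 0.27 -0.41  0.68] gap 0.998 gf 0.0
shift cm [-13.6  -44.66   3.11] rot [ 0.01 -0.01 -0.03]
```

>>> {"api": "carry_out", "payload": {
  "targets": [
    [[-13.6,-44.6,3.1,0,0,0,8.5],[-13.6,-44.6,3.1,0,0,0,8.5],[-13.6,-44.6,3.1,0,0,0,8.5],[-13.6,-44.6,3.1,0,0,0,8.5],[-13.6,-44.6,3.1,0,0,0,8.5],[-13.6,-44.6,3.1,0,0,0,8.5],[-13.6,-44.6,3.1,0,0,0,8.5],[-13.6,-44.6,3.1,0,0,0,8.5],[-13.6,-44.6,3.1,0,0,0,8.5],[-13.6,-44.6,3.1,0,0,0,8.5],[-13.6,-44.6,3.1,0,0,0,8.5],[-13.6,-44.6,3.1,0,0,0,8.5]]
  ]
}}

```text
t: 2.1
tcp_pos: [0.6137, -0.2665, 0.1597]
tool_rot: [-0.084, 0.996, -0.002, 0.002]
force: [-0.1, 0.1, 1.5]
finger_gap: 0.992
gripper_force: 0.0
```

```bash
python3 -c "
from h import *
i=cams.camera_info('wrist');im=cams.snapshot('wrist');cv2.imwrite('pics/w1.png',im[:,:,::-1])
print(pix('wrist',[.6113,-.2618,.052],i),np.round(i['T'],3).tolist(),np.array(i['K']).tolist())
go([.6113,-.2618,.032])"
```

```text
[257.67439919 182.14805772] [[-0.167, 0.933, 0.319, 0.531], [0.986, 0.16, 0.048, -0.28], [-0.006, 0.323, -0.946, 0.31], [0.0, 0.0, 0.0, 1.0]] [[319.31422423592244, 0.0, 250.96629155755616], [0.0, 319.31422423592244, 188.30860809967766], [0.0, 0.0, 1.0]]
t 2.15 at [ 0.6129 -0.2651  0.1594] F [ 1.81 -0.69 -0.31] gap 0.997 gf 0.0
shift cm [ 0.13  0.4  12.74] rot [-0.19  0.12 -0.27]
```

View pics/w1.png

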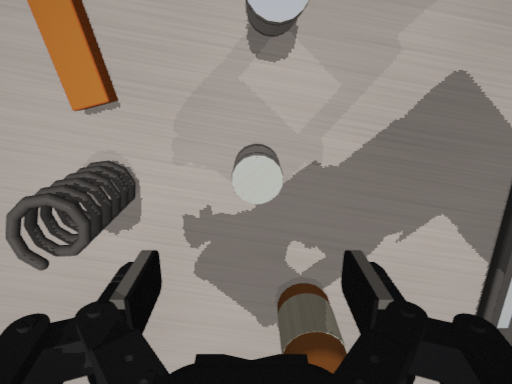

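The wrist view shows the short can's top at about (257,176), predicted at (258,182). I'll remeasure now that the arm has settled.

```bash
cat >> h.py <<'E'
def can(z,box,name):
    i=cams.camera_info('wrist');im=cams.snapshot('wrist');cv2.imwrite(f'pics/{name}.png',im[:,:,::-1])
    x0,y0,x1,y1=box;m=np.zeros(im.shape[:2],np.uint8);m[y0:y1,x0:x1]=(im[y0:y1,x0:x1].min(2)>165)*255
    N,_,st,c=cv2.connectedComponentsWithStats(m);k=1+np.argmax(st[1:,4]);print(st[k],c[k],ray('wrist',*c[k],z,i));return im
E
python3 -c "
from h import *
im=can(.052,(200,130,310,230),'w2');print(im[176,257],im[215,257],im[150,257],im[120,215])
im=can(.052,(200,130,310,230),'w3')
go([.6113,-.2618,.032])"
```

```text
[ 230  156   51   49 1898] [254.7918862  180.18545838] [ 0.60900554 -0.26295869  0.052     ]
[183 185 179] [118 111 107] [101  96  91] [161 153 148]
[ 225  158   51   48 1884] [250.07749469 181.7611465 ] [ 0.6089955  -0.26297784  0.052     ]
t 2.25 at [ 0.6101 -0.2594  0.1593] F [-0.01  0.05 -0.58] gap 0.999 gf 0.0
shift cm [-0.1  -0.29 12.73] rot [ 0.12 -0.1  -0.11]
```

>>> {"api": "carry_out", "payload": {
  "targets": [
    [[0,0,4,0,0,0,8.5],[0,0,6,0,0,0,8.5],[0,0,6,0,0,0,8.5],[0,0,6,0,0,0,8.5]]
  ]
}}

```text
t: 2.58
tcp_pos: [0.6094, -0.2567, 0.0995]
tool_rot: [-0.087, 0.996, 0.002, -0.002]
force: [0.1, 0.0, -0.0]
finger_gap: 0.992
gripper_force: 0.0
```

```bash
python3 -c "
from h import *
go([.61,-.2625,.032])"
```

```text
t 2.58 at [ 0.6094 -0.2567  0.0995] F [ 0.14  0.03 -0.  ] gap 0.992 gf 0.0
shift cm [ 0.02 -0.61  6.75] rot [ 0.19 -0.19  0.06]
```

>>> {"api": "carry_out", "payload": {
  "targets": [
    [[0,-0.6,0,0,0,0,8.5],[0,-0.6,0,0,0,0,8.5],[0,-0.6,0,0,0,0,8.5],[0,-0.6,0,0,0,0,8.5],[0,-0.6,0,0,0,0,8.5]]
  ]
}}

```text
t: 3.0
tcp_pos: [0.6124, -0.2655, 0.1014]
tool_rot: [-0.086, 0.996, -0.0, 0.001]
force: [0.2, -0.1, -0.3]
finger_gap: 0.998
gripper_force: 0.0
```

```bash
python3 -c "
from h import *
can(.052,(100,60,410,300),'w4')
go([.61,-.2625,.032])"
```

```text
[ 225  178   62   54 2310] [252.63939394 202.5004329 ] [ 0.60630463 -0.26545573  0.052     ]
t 3.05 at [ 0.6122 -0.2654  0.1011] F [-0.11 -0.19 -0.24] gap 1.0 gf 0.0
shift cm [0.17 0.33 6.91] rot [-0.04  0.05 -0.04]
```

>>> {"api": "carry_out", "payload": {
  "targets": [
    [[0.2,0.3,3,0,0,0,8.5],[0.2,0.3,5,0,0,0,8.5],[0.2,0.3,6.5,0,0,0,8.5],[0.2,0.3,6.9,0,0,0,8.5],[0.2,0.3,6.9,0,0,0,8.5],[0.2,0.3,6.9,0,0,0,8.5]]
  ]
}}

```text
t: 3.55
tcp_pos: [0.6099, -0.263, 0.0319]
tool_rot: [-0.086, 0.996, -0.0, 0.0]
force: [0.6, 0.1, -0.3]
finger_gap: 0.993
gripper_force: 0.0
```

```bash
python3 -c "
from h import *
go([.6095,-.2628,.032])"
```

```text
t 3.55 at [ 0.6099 -0.263   0.0319] F [ 0.56  0.15 -0.26] gap 0.993 gf 0.0
shift cm [ 0.04  0.02 -0.01] rot [-0.03  0.04 -0.03]
```

>>> {"api": "carry_out", "payload": {
  "targets": [
    [[0,0,0,0,0,0,6],[0,0,0,0,0,0,5],[0,0,0,0,0,0,4.5],[0,0,0,0,0,0,4],[0,0,0,0,0,0,3.5],[0,0,0,0,0,0,3.5],[0,0,0,0,0,0,3.5],[0,0,0,0,0,0,3.5],[0,0,0,0,0,0,3.5]]
  ],
  "force": 30
}}

```text
t: 4.3
tcp_pos: [0.6101, -0.2629, 0.0326]
tool_rot: [-0.086, 0.996, -0.001, 0.001]
force: [-1.7, 1.0, 5.7]
finger_gap: 0.497
gripper_force: 30.2
```

```bash
python3 -c "
from h import *
go([.561,.056,.13])"
```

```text
t 4.3 at [ 0.6101 -0.2629  0.0326] F [-1.65  1.03  5.66] gap 0.497 gf 30.22
shift cm [-0.65 32.25 -9.77] rot [-0.07  0.07 -0.02]
```

>>> {"api": "carry_out", "payload": {
  "targets": [
    [[0,0,-1,0,0,0,3.5],[0,0,-3,0,0,0,3.5],[0,0,-6,0,0,0,3.5],[0,2,-9,0,0,0,3.5],[0,5,-9.8,0,0,0,3.5],[-0.2,8.5,-9.8,0,0,0,3.5],[-0.4,12,-9.8,0,0,0,3.5],[-0.6,15.5,-9.8,0,0,0,3.5],[-0.6,19,-9.8,0,0,0,3.5],[-0.6,22.5,-9.8,0,0,0,3.5],[-0.6,26,-9.8,0,0,0,3.5],[-0.6,28,-9.8,0,0,0,3.5]]
  ]
}}

```text
t: 5.3
tcp_pos: [0.5652, 0.0178, 0.1293]
tool_rot: [-0.087, 0.996, 0.001, -0.001]
force: [-1.0, -0.5, -1.0]
finger_gap: 0.5
gripper_force: 31.1
```

>>> {"api": "carry_out", "payload": {
  "targets": [
    [[0,2.2,0,0,0,0,3.5],[0,3.7,0,0,0,0,3.5],[0,4.2,0,0,0,0,3.5],[0,4.2,0,0,0,0,3.5],[0,4.2,0,0,0,0,3.5],[0,4.2,0,0,0,0,3.5],[0,4.2,0,0,0,0,3.5],[0,4.2,0,0,0,0,3.5]]
  ]
}}

```text
t: 5.97
tcp_pos: [0.5605, 0.0546, 0.1294]
tool_rot: [-0.085, 0.996, -0.0, 0.0]
force: [-0.8, -0.8, -2.0]
finger_gap: 0.496
gripper_force: 31.1
```

```bash
python3 -c "
from h import *
i=cams.camera_info('wrist');im=cams.snapshot('wrist');cv2.imwrite('pics/w5.png',im[:,:,::-1])
print('ring',pix('wrist',[.561,.056,.026],i),'can bottom', pix('wrist',[.561,.056,.098],i),pix('wrist',[.561,.056,.15],i))
go([.561,.056,.0595])"
```

```text
ring [252.67471338 186.66957985] can bottom [253.10273331 223.02776798] [253.65420007 269.87215733]
t 6.02 at [0.5604 0.0547 0.1293] F [ 0.16 -0.44 -1.93] gap 0.498 gf 31.06
shift cm [-0.08  0.12  6.98] rot [-0.01 -0.   -0.11]
```

View pics/w5.png

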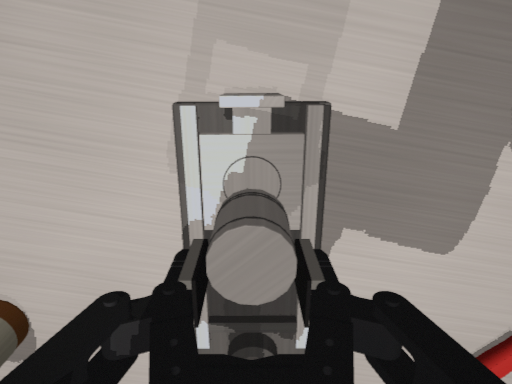

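The can hangs upright with its top at about (252,261), a few mm robot-side of the TCP. The ring is centred at about (252.5,185.5), where I predicted it.

```bash
python3 -c "
from h import *
print('can',ray('wrist',252,261,.1487),'ring',ray('wrist',252.5,185.5,.026))
go([.561,.056,.0595])"
```

```text
can [0.55714742 0.05469794 0.1487    ] ring [0.55992434 0.05582512 0.026     ]
t 6.02 at [0.5604 0.0547 0.1293] F [ 0.16 -0.44 -1.93] gap 0.498 gf 31.06
shift cm [-0.08  0.12  6.98] rot [-0.01 -0.   -0.11]
```

>>> {"api": "carry_out", "payload": {
  "targets": [
    [[-0.3,0.1,2,0,0,0,3.5],[-0.3,0.1,4.5,0,0,0,3.5],[-0.3,0.1,6,0,0,0,3.5],[-0.3,0.1,6.6,0,0,0,3.5],[-0.3,0.1,6.8,0,0,0,3.5],[-0.3,0.1,6.9,0,0,0,3.5],[-0.3,0.1,7.0,0,0,0,3.5],[-0.3,0.1,7.0,0,0,0,3.5],[-0.3,0.1,7.0,0,0,0,3.5]]
  ]
}}

```text
t: 6.77
tcp_pos: [0.5637, 0.057, 0.0603]
tool_rot: [-0.086, 0.996, -0.0, 0.001]
force: [-0.1, 0.8, -2.3]
finger_gap: 0.496
gripper_force: 31.1
```

```bash
python3 -c "
from h import *
go([.5635,.056,.0591]);print(manip.sense()['ft_torque'])"
```

```text
t 6.77 at [0.5637 0.057  0.0603] F [-0.13  0.81 -2.3 ] gap 0.496 gf 31.06
shift cm [ 0.03 -0.1   0.12] rot [-0.03  0.1  -0.04]
[-0.01576463  0.04732292  0.04396753]
```

>>> {"api": "carry_out", "payload": {
  "targets": [
    [[0,-0.05,0.05,0,0,0,3.5],[0,-0.05,0.1,0,0,0,3.5],[0,-0.05,0.15,0,0,0,3.5],[0,-0.05,0.15,0,0,0,3.5],[0,-0.05,0.15,0,0,0,3.5]]
  ]
}}

```text
t: 7.18
tcp_pos: [0.5635, 0.0566, 0.0586]
tool_rot: [-0.086, 0.996, -0.0, 0.001]
force: [-1.3, 0.5, 4.6]
finger_gap: 0.497
gripper_force: 31.6
```

Contact with the plate. Opening slowly.

>>> {"api": "carry_out", "payload": {
  "targets": [
    [[0,0,-0.05,0,0,0,4.2],[0,0,-0.05,0,0,0,4.5],[0,0,-0.05,0,0,0,4.8],[0,0,-0.05,0,0,0,5.2],[0,0,-0.05,0,0,0,6],[0,0,-0.05,0,0,0,7],[0,0,-0.05,0,0,0,7],[0,0,-0.05,0,0,0,7],[0,0,-0.05,0,0,0,7]]
  ]
}}

```text
t: 7.93
tcp_pos: [0.5631, 0.0566, 0.0583]
tool_rot: [-0.086, 0.996, -0.0, -0.0]
force: [0.9, 0.3, 0.3]
finger_gap: 0.824
gripper_force: 0.0
```

```bash
python3 -c "
from h import *
go([.5635,.056,.16])"
```

```text
t 7.93 at [0.5631 0.0566 0.0583] F [0.91 0.27 0.26] gap 0.824 gf 0.0
shift cm [ -0.03  -0.07 -10.17] rot [-0.   -0.   -0.03]
```

>>> {"api": "carry_out", "payload": {
  "targets": [
    [[0,0,-1,0,0,0,7.5],[0,0,-3,0,0,0,7.5],[0,0,-6.5,0,0,0,7.5],[0,0,-9,0,0,0,7.5],[2,0,-10,0,0,0,4],[5.5,0,-10,0,0,0,2],[9,0,-10,0,0,0,0],[10,0,-10,0,0,0,0],[10,0,-10,0,0,0,0],[10,0,-10,0,0,0,0],[10,0,-10,0,0,0,0],[10,0,-10,0,0,0,0]]
  ]
}}

```text
t: 8.93
tcp_pos: [0.4669, 0.0393, 0.1587]
tool_rot: [-0.086, 0.996, -0.0, 0.001]
force: [0.1, -0.1, -0.6]
finger_gap: -0.001
gripper_force: 0.0
```

```bash
python3 -c "
from h import *
for n in('top','wrist'):
    i=cams.camera_info(n);im=cams.snapshot(n);cv2.imwrite(f'pics/{n}6.png',im[:,:,::-1])
    print(n,pix(n,[.5605,.056,.078],i),pix(n,[.5605,.056,.026],i))
a=cv2.imread('pics/top6.png')[135:275,150:290];b=cv2.imread('pics/wrist6.png')
cv2.imwrite('pics/c6.png',np.hstack([cv2.resize(a,(384,384),interpolation=2),cv2.resize(b,(400,300)).copy()[:300] if 0 else b[:,56:456]]))
go([.4656,.0383,.059])"
```

```text
top [220.97877076 226.7086731 ] [222.17763826 229.30895116]
wrist [251.3458995  298.76765548] [251.37818861 265.64483757]
t 9.03 at [0.4661 0.0394 0.1584] F [ 0.23 -0.02 -0.57] gap -0.004 gf 0.0
shift cm [ 0.08 -0.1   9.94] rot [-0.02  0.07 -0.02]
```

View pics/c6.png

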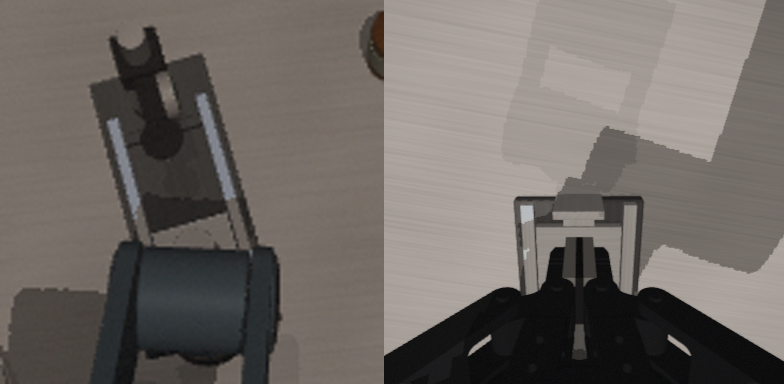

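The arm hides the can in both views; in the wrist view the tab is at about (251,208), just ahead of the shut fingers. I'll back off and touch the bench gently, so the shut fingertip length is known for the press.

>>> {"api": "carry_out", "payload": {
  "targets": [
    [[2,-0.1,3,0,0,0,0],[2.2,-0.1,6.5,0,0,0,0],[2.2,-0.1,10,0,0,0,0],[2.2,-0.1,12.5,0,0,0,0],[2.2,-0.1,13.0,0,0,0,0],[2.2,-0.1,13.3,0,0,0,0],[2.2,-0.1,13.3,0,0,0,0],[2.2,-0.1,13.3,0,0,0,0]]
  ]
}}

```text
t: 9.7
tcp_pos: [0.4442, 0.0347, 0.0263]
tool_rot: [-0.086, 0.996, -0.0, 0.001]
force: [0.6, -0.2, 0.7]
finger_gap: 0.0
gripper_force: 0.0
```

>>> {"api": "carry_out", "payload": {
  "targets": [
    [[0,0,0.1,0,0,0,0],[0,0,0.2,0,0,0,0],[0,0,0.3,0,0,0,0],[0,0,0.3,0,0,0,0],[0,0,0.3,0,0,0,0]]
  ]
}}

```text
t: 10.12
tcp_pos: [0.4432, 0.0347, 0.0227]
tool_rot: [-0.086, 0.996, -0.0, 0.0]
force: [0.3, -1.4, 0.2]
finger_gap: -0.0
gripper_force: 0.0
```

>>> {"api": "carry_out", "payload": {
  "targets": [
    [[0,0,0.1,0,0,0,0],[0,0,0.2,0,0,0,0],[0,0,0.2,0,0,0,0],[0,0,0.2,0,0,0,0]]
  ]
}}

```text
t: 10.45
tcp_pos: [0.4429, 0.0347, 0.0203]
tool_rot: [-0.086, 0.996, 0.0, -0.0]
force: [0.0, 0.2, 0.2]
finger_gap: 0.005
gripper_force: 0.0
```

>>> {"api": "carry_out", "payload": {
  "targets": [
    [[0,0,0.1,0,0,0,0],[0,0,0.2,0,0,0,0],[0,0,0.2,0,0,0,0],[0,0,0.2,0,0,0,0]]
  ]
}}

```text
t: 10.78
tcp_pos: [0.443, 0.0347, 0.0183]
tool_rot: [-0.086, 0.996, 0.0, -0.0]
force: [-0.6, -0.5, 0.8]
finger_gap: 0.003
gripper_force: 0.0
```

>>> {"api": "carry_out", "payload": {
  "targets": [
    [[0,0,0.1,0,0,0,0],[0,0,0.1,0,0,0,0],[0,0,0.1,0,0,0,0]]
  ]
}}

```text
t: 11.03
tcp_pos: [0.443, 0.0347, 0.0173]
tool_rot: [-0.086, 0.996, 0.0, -0.0]
force: [-0.1, -0.1, -0.2]
finger_gap: 0.001
gripper_force: 0.0
```

>>> {"api": "carry_out", "payload": {
  "targets": [
    [[0,0,0.1,0,0,0,0],[0,0,0.2,0,0,0,0],[0,0,0.2,0,0,0,0],[0,0,0.2,0,0,0,0]]
  ]
}}

```text
t: 11.37
tcp_pos: [0.443, 0.0347, 0.0153]
tool_rot: [-0.086, 0.996, 0.0, -0.0]
force: [0.6, -0.1, 0.2]
finger_gap: -0.004
gripper_force: 0.0
```

```bash
python3 -c "
from h import *
go([.4656,.0383,.059])"
```

```text
t 11.37 at [0.443  0.0347 0.0153] F [ 0.56 -0.06  0.16] gap -0.004 gf 0.0
shift cm [-2.29 -0.03 -4.37] rot [ 0.   -0.01 -0.03]
```

>>> {"api": "carry_out", "payload": {
  "targets": [
    [[0,0,0.1,0,0,0,0],[0,0,0.2,0,0,0,0],[0,0,0.2,0,0,0,0],[0,0,0.2,0,0,0,0]]
  ]
}}

```text
t: 11.7
tcp_pos: [0.443, 0.0347, 0.0133]
tool_rot: [-0.086, 0.996, 0.0, -0.0]
force: [0.2, 0.1, 0.1]
finger_gap: 0.001
gripper_force: 0.0
```

>>> {"api": "carry_out", "payload": {
  "targets": [
    [[0,0,0.1,0,0,0,0],[0,0,0.15,0,0,0,0],[0,0,0.15,0,0,0,0],[0,0,0.15,0,0,0,0]]
  ]
}}

```text
t: 12.03
tcp_pos: [0.443, 0.0347, 0.0119]
tool_rot: [-0.086, 0.996, 0.0, -0.0]
force: [0.8, -0.6, 0.1]
finger_gap: 0.001
gripper_force: 0.0
```

>>> {"api": "carry_out", "payload": {
  "targets": [
    [[0,0,0.1,0,0,0,0],[0,0,0.2,0,0,0,0],[0,0,0.2,0,0,0,0],[0,0,0.2,0,0,0,0]]
  ]
}}

```text
t: 12.37
tcp_pos: [0.443, 0.0347, 0.0098]
tool_rot: [-0.086, 0.996, 0.0, -0.0]
force: [-0.4, -0.3, 0.4]
finger_gap: -0.0
gripper_force: 0.0
```

```bash
python3 -c "
from h import *
im=cams.snapshot('scene');cv2.imwrite('pics/s7.png',cv2.resize(im[120:270,200:360,::-1],(800,750)[:1]+(600,) if 0 else (640,600),interpolation=2))
print(pix('scene',manip.sense()['tcp_pos']),pix('scene',[.6577,.0718,.182]),pix('scene',[.5605,.056,.078]),'crop=(p-(200,120))*4')
go([.4656,.0383,.059])"
```

```text
[280.69052684 181.01229672] [292.09947086 190.68819795] [286.08031044 191.81493534] crop=(p-(200,120))*4
t 12.42 at [0.443  0.0347 0.0098] F [-0.45  0.51  0.36] gap -0.004 gf 0.0
shift cm [-2.29 -0.03 -4.92] rot [ 0.   -0.01 -0.03]
```

View pics/s7.png

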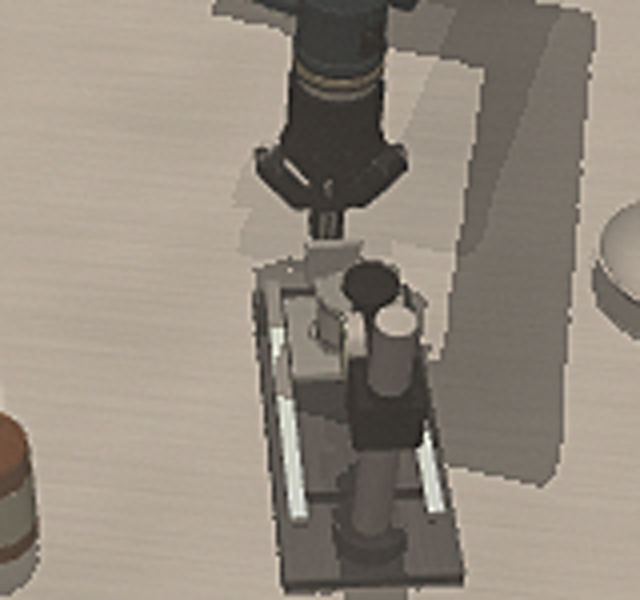

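The crop shows the can standing upright on the plate at (335,320), behind the black pad at (370,287). The fingers are clear of the tab. I'll keep going down to find bench contact.

>>> {"api": "carry_out", "payload": {
  "targets": [
    [[0,0,0.1,0,0,0,0],[0,0,0.2,0,0,0,0],[0,0,0.2,0,0,0,0],[0,0,0.2,0,0,0,0]]
  ]
}}

```text
t: 12.75
tcp_pos: [0.443, 0.0347, 0.0078]
tool_rot: [-0.086, 0.996, 0.0, -0.0]
force: [-0.4, -0.0, 0.3]
finger_gap: 0.001
gripper_force: 0.0
```

>>> {"api": "carry_out", "payload": {
  "targets": [
    [[0,0,0.1,0,0,0,0],[0,0,0.2,0,0,0,0],[0,0,0.2,0,0,0,0],[0,0,0.2,0,0,0,0]]
  ]
}}

```text
t: 13.08
tcp_pos: [0.443, 0.0347, 0.0058]
tool_rot: [-0.086, 0.996, 0.0, -0.0]
force: [1.2, 0.3, -0.9]
finger_gap: 0.001
gripper_force: 0.0
```

The fingers may simply not sense the bench, so I won't go lower. I'll find pad contact by force later. Now I raise the fingers and push the tab.

>>> {"api": "carry_out", "payload": {
  "targets": [
    [[0,0,-2,0,0,0,0],[0,0,-3.9,0,0,0,0],[0,0,-3.9,0,0,0,0],[-1,0,-3.9,0,0,0,0],[-2,0,-3.9,0,0,0,0],[-2.8,0,-3.9,0,0,0,0],[-3.2,0,-3.9,0,0,0,0],[-3.6,0,-3.9,0,0,0,0],[-4.0,0,-3.9,0,0,0,0],[-4.4,0,-3.9,0,0,0,0],[-4.8,0,-3.9,0,0,0,0],[-5.2,0,-3.9,0,0,0,0]]
  ]
}}

```text
t: 14.08
tcp_pos: [0.4934, 0.0439, 0.0444]
tool_rot: [-0.086, 0.996, 0.0, -0.001]
force: [-1.4, -0.8, -0.7]
finger_gap: 0.003
gripper_force: 1.2
```

```bash
python3 -c "
from h import *
go([.6577-.985*.084,.0718-.172*.084,.045])"
```

```text
t 14.08 at [0.4934 0.0439 0.0444] F [-1.42 -0.79 -0.73] gap 0.003 gf 1.2
shift cm [-8.27 -0.07 -0.08] rot [ 0.05 -0.15 -0.04]
```

>>> {"api": "carry_out", "payload": {
  "targets": [
    [[-0.5,0,0,0,0,0,0],[-1.1,0,0,0,0,0,0],[-1.8,0,0,0,0,0,0],[-2.5,0,0,0,0,0,0],[-3.2,0,0,0,0,0,0],[-3.9,0,0,0,0,0,0],[-4.6,0,0,0,0,0,0],[-5.3,0,0,0,0,0,0],[-6.0,0,0,0,0,0,0],[-6.5,0,0,0,0,0,0],[-7.0,0,0,0,0,0,0],[-7.3,0,0,0,0,0,0]]
  ]
}}

```text
t: 15.08
tcp_pos: [0.5675, 0.0562, 0.0451]
tool_rot: [-0.086, 0.996, -0.0, 0.001]
force: [-1.8, 1.0, -0.7]
finger_gap: -0.0
gripper_force: 1.1
```

>>> {"api": "carry_out", "payload": {
  "targets": [
    [[-0.2,0,0,0,0,0,0],[-0.4,0,0,0,0,0,0],[-0.6,0,0,0,0,0,0],[-0.8,0,0,0,0,0,0],[-0.8,0,0,0,0,0,0]]
  ]
}}

```text
t: 15.5
tcp_pos: [0.575, 0.0574, 0.0451]
tool_rot: [-0.086, 0.996, -0.0, 0.001]
force: [-1.2, 1.0, -0.6]
finger_gap: -0.002
gripper_force: 0.5
```

```bash
python3 -c "
from h import *
go([.6577-.985*.084,.0718-.172*.084,.045])"
```

```text
t 15.5 at [0.575  0.0574 0.0451] F [-1.23  0.96 -0.59] gap -0.002 gf 0.55
shift cm [ 0.   -0.01  0.01] rot [-0.02  0.09 -0.04]
```

Still free. I'll continue in mm steps until the stop is felt.

>>> {"api": "carry_out", "payload": {
  "targets": [
    [[-0.1,0,0,0,0,0,0],[-0.2,0,0,0,0,0,0],[-0.2,0,0,0,0,0,0],[-0.2,0,0,0,0,0,0]]
  ]
}}

```text
t: 15.83
tcp_pos: [0.5751, 0.0575, 0.045]
tool_rot: [-0.086, 0.996, -0.0, -0.001]
force: [-4.6, -2.4, 4.1]
finger_gap: 0.001
gripper_force: 2.6
```

>>> {"api": "carry_out", "payload": {
  "targets": [
    [[-0.1,0,0,0,0,0,0],[-0.2,0,0,0,0,0,0],[-0.2,0,0,0,0,0,0],[-0.2,0,0,0,0,0,0]]
  ]
}}

```text
t: 16.17
tcp_pos: [0.5751, 0.0577, 0.0448]
tool_rot: [-0.086, 0.996, -0.0, -0.003]
force: [-8.6, -3.4, 6.3]
finger_gap: -0.003
gripper_force: 4.1
```

The shuttle is home: a hard stop exactly where predicted. Back off, rise and look.

>>> {"api": "carry_out", "payload": {
  "targets": [
    [[0.5,0,0,0,0,0,0],[2,0,0,0,0,0,0],[5,0,0,0,0,0,0],[8,0,-2,0,0,0,0],[10,0,-6,0,0,0,0],[12,0,-10,0,0,0,0],[14,0,-14,0,0,0,0],[14,0,-17,0,0,0,0],[14,0,-18.5,0,0,0,0],[14,0,-18.5,0,0,0,0],[14,0,-18.5,0,0,0,0]]
  ]
}}

```text
t: 17.08
tcp_pos: [0.4421, 0.034, 0.2313]
tool_rot: [-0.086, 0.996, -0.001, 0.003]
force: [0.6, 0.3, 0.3]
finger_gap: 0.0
gripper_force: 0.0
```

```bash
python3 -c "
from h import *
a=cams.snapshot('scene');b=cams.snapshot('top')
cv2.imwrite('pics/s8.png',a[:,:,::-1]);cv2.imwrite('pics/t8.png',b[:,:,::-1])
A=cv2.resize(a[155:275,250:330],(400,600),interpolation=2);B=cv2.resize(b[140:260,180:260],(400,600),interpolation=2)
cv2.imwrite('pics/c8.png',np.hstack([A,B])[:,:,::-1])
for z in(.172,.177,.182,.187,.192):
  p=[.6577,.0718,z];print(z,(pix('scene',p)-[250,155])*5+2,(pix('top',p)-[180,140])*5+2)
print('can',(pix('scene',[.6577,.0718,.078])-[250,155])*5+2)
go([.6577,.0718,.23])"
```

```text
0.172 [211.14140303 193.22226141] [147.69216717 233.24665941]
0.177 [211.81723605 186.85182197] [146.83301738 231.1017877 ]
0.182 [212.4973543  180.44098975] [145.96729825 228.94051564]
0.187 [213.18179866 173.98937936] [145.09493416 226.7626544 ]
0.192 [213.87061055 167.49660048] [144.21584831 224.56801224]
can [199.18396825 305.93370238]
t 17.18 at [0.4402 0.0343 0.2292] F [ 0.09 -0.51  0.28] gap -0.003 gf 0.0
shift cm [-22.07  -0.03  -0.08] rot [ 0.01  0.   -0.04]
```

View pics/c8.png

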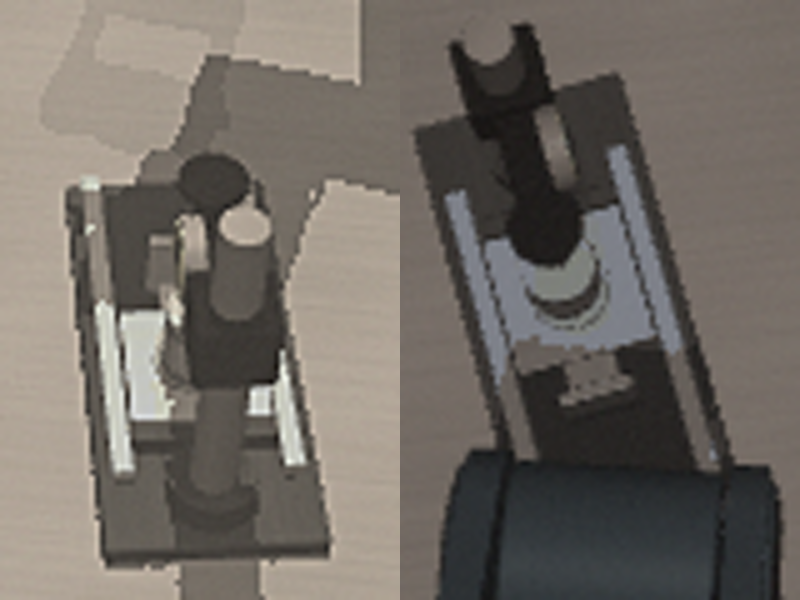

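The can stands centred in the ring under the foot. The pad centre is at (213,179) in the scene half and (145,229) in the top half, so its top is at z ≈ 0.183. Moving above the pad.

>>> {"api": "carry_out", "payload": {
  "targets": [
    [[-3,0,0,0,0,0,0],[-7,0,0,0,0,0,0],[-11,0,0,0,0,0,0],[-15,0,0,0,0,0,0],[-19,0,0,0,0,0,0],[-22,0,0,0,0,0,0],[-22,0,0,0,0,0,0],[-22,0,0.5,0,0,0,0],[-22,0,1.0,0,0,0,0],[-22,0,1.3,0,0,0,0],[-22,0,1.5,0,0,0,0],[-22,0,1.5,0,0,0,0]]
  ]
}}

```text
t: 18.18
tcp_pos: [0.6554, 0.0718, 0.2141]
tool_rot: [-0.086, 0.996, 0.0, -0.001]
force: [-0.0, -0.4, -0.3]
finger_gap: 0.003
gripper_force: 0.0
```

```bash
python3 -c "
from h import *
go([.6577,.0718,.202])"
```

```text
t 18.18 at [0.6554 0.0718 0.2141] F [-0.01 -0.45 -0.34] gap 0.003 gf 0.0
shift cm [-0.23 -0.04  1.21] rot [ 0.03 -0.12 -0.05]
```

Descending in mm steps.

>>> {"api": "carry_out", "payload": {
  "targets": [
    [[0,0,0.2,0,0,0,0],[0,0,0.4,0,0,0,0],[0,0,0.6,0,0,0,0],[0,0,0.8,0,0,0,0],[0,0,0.8,0,0,0,0]]
  ]
}}

```text
t: 18.6
tcp_pos: [0.6565, 0.0719, 0.2065]
tool_rot: [-0.086, 0.996, 0.0, -0.0]
force: [-0.6, -0.7, 0.2]
finger_gap: -0.001
gripper_force: 0.0
```

>>> {"api": "carry_out", "payload": {
  "targets": [
    [[0,0,0.1,0,0,0,0],[0,0,0.2,0,0,0,0],[0,0,0.3,0,0,0,0],[0,0,0.3,0,0,0,0]]
  ]
}}

```text
t: 18.93
tcp_pos: [0.6567, 0.0719, 0.2036]
tool_rot: [-0.086, 0.996, 0.0, -0.0]
force: [-0.5, -0.4, 0.3]
finger_gap: -0.004
gripper_force: 0.0
```

>>> {"api": "carry_out", "payload": {
  "targets": [
    [[0,0,0.1,0,0,0,0],[0,0,0.2,0,0,0,0],[0,0,0.3,0,0,0,0],[0,0,0.3,0,0,0,0]]
  ]
}}

```text
t: 19.27
tcp_pos: [0.6567, 0.0719, 0.2006]
tool_rot: [-0.086, 0.996, 0.0, -0.0]
force: [0.5, 0.2, 0.2]
finger_gap: 0.002
gripper_force: 0.0
```

>>> {"api": "carry_out", "payload": {
  "targets": [
    [[0,0,0.1,0,0,0,0],[0,0,0.2,0,0,0,0],[0,0,0.3,0,0,0,0],[0,0,0.3,0,0,0,0]]
  ]
}}

```text
t: 19.6
tcp_pos: [0.6567, 0.0719, 0.1976]
tool_rot: [-0.086, 0.996, 0.0, -0.0]
force: [-0.3, -0.7, 0.1]
finger_gap: 0.002
gripper_force: 0.0
```

>>> {"api": "carry_out", "payload": {
  "targets": [
    [[0,0,0.1,0,0,0,0],[0,0,0.2,0,0,0,0],[0,0,0.3,0,0,0,0],[0,0,0.3,0,0,0,0]]
  ]
}}

```text
t: 19.93
tcp_pos: [0.6567, 0.0719, 0.1946]
tool_rot: [-0.086, 0.996, 0.0, -0.0]
force: [-0.5, -0.3, 0.0]
finger_gap: -0.001
gripper_force: 0.0
```

>>> {"api": "carry_out", "payload": {
  "targets": [
    [[0,0,0.1,0,0,0,0],[0,0,0.2,0,0,0,0],[0,0,0.3,0,0,0,0],[0,0,0.3,0,0,0,0]]
  ]
}}

```text
t: 20.27
tcp_pos: [0.6567, 0.0719, 0.1916]
tool_rot: [-0.086, 0.996, 0.0, -0.0]
force: [-0.2, 0.2, -0.1]
finger_gap: -0.004
gripper_force: 0.0
```

>>> {"api": "carry_out", "payload": {
  "targets": [
    [[0,0,0.1,0,0,0,0],[0,0,0.2,0,0,0,0],[0,0,0.3,0,0,0,0],[0,0,0.3,0,0,0,0]]
  ]
}}

```text
t: 20.6
tcp_pos: [0.6567, 0.0719, 0.1886]
tool_rot: [-0.086, 0.996, 0.0, -0.0]
force: [0.1, 0.9, -0.5]
finger_gap: 0.003
gripper_force: 0.0
```

```bash
python3 -c "
from h import *
im=cams.snapshot('scene');cv2.imwrite('pics/s9.png',cv2.resize(im[155:245,260:330,::-1],(467,600),interpolation=2))
for d in(0,-.01,-.019):
  p=manip.sense()['tcp_pos']+[0,0,d];print(d,(pix('scene',p)-[260,155])*6.67+3)
go([.6577,.0718,.202])"
```

```text
0 [218.7092533  227.88190246]
-0.01 [216.88367117 245.0774334 ]
-0.019 [215.2602764  260.36852043]
t 20.65 at [0.6567 0.0719 0.1887] F [ 0.13  0.33 -1.47] gap 0.001 gf 0.0
shift cm [-0.09 -0.03 -1.33] rot [ 0.   -0.02 -0.03]
```

View pics/s9.png

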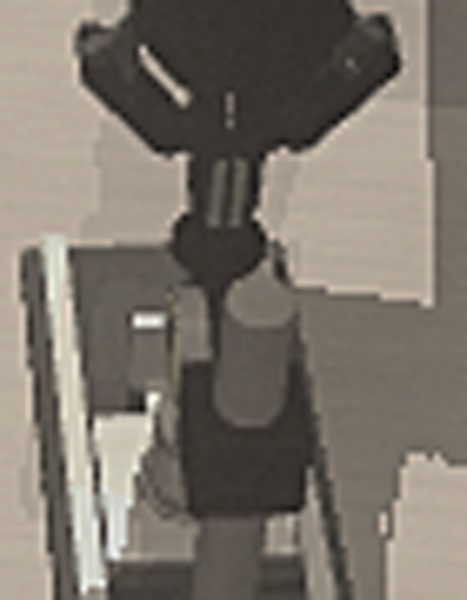

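The shut fingertips show at about y=228, just above the pad at (220,245). So the tips sit near the TCP itself when shut, and contact should come at TCP z ≈ 0.18.

>>> {"api": "carry_out", "payload": {
  "targets": [
    [[0,0,0.1,0,0,0,0],[0,0,0.2,0,0,0,0],[0,0,0.3,0,0,0,0],[0,0,0.3,0,0,0,0]]
  ]
}}

```text
t: 20.98
tcp_pos: [0.6567, 0.0719, 0.1856]
tool_rot: [-0.086, 0.996, 0.0, -0.0]
force: [-0.1, -0.5, -0.3]
finger_gap: -0.002
gripper_force: 0.0
```

>>> {"api": "carry_out", "payload": {
  "targets": [
    [[0,0,0.1,0,0,0,0],[0,0,0.2,0,0,0,0],[0,0,0.2,0,0,0,0],[0,0,0.2,0,0,0,0]]
  ]
}}

```text
t: 21.32
tcp_pos: [0.6568, 0.0719, 0.1838]
tool_rot: [-0.086, 0.996, 0.0, -0.0]
force: [-0.3, -0.8, 0.2]
finger_gap: 0.0
gripper_force: 0.0
```

>>> {"api": "carry_out", "payload": {
  "targets": [
    [[0,0,0.1,0,0,0,0],[0,0,0.2,0,0,0,0],[0,0,0.2,0,0,0,0],[0,0,0.2,0,0,0,0]]
  ]
}}

```text
t: 21.65
tcp_pos: [0.6568, 0.0719, 0.1818]
tool_rot: [-0.086, 0.996, 0.0, -0.0]
force: [0.9, 0.2, 0.8]
finger_gap: 0.001
gripper_force: 0.0
```

>>> {"api": "carry_out", "payload": {
  "targets": [
    [[0,0,0.1,0,0,0,0],[0,0,0.2,0,0,0,0],[0,0,0.2,0,0,0,0],[0,0,0.2,0,0,0,0]]
  ]
}}

```text
t: 21.98
tcp_pos: [0.6568, 0.0719, 0.1798]
tool_rot: [-0.086, 0.996, 0.0, -0.0]
force: [-0.5, 0.5, -0.3]
finger_gap: -0.006
gripper_force: 0.0
```

>>> {"api": "carry_out", "payload": {
  "targets": [
    [[0,0,0.1,0,0,0,0],[0,0,0.2,0,0,0,0],[0,0,0.2,0,0,0,0],[0,0,0.2,0,0,0,0]]
  ]
}}

```text
t: 22.32
tcp_pos: [0.6568, 0.0719, 0.1778]
tool_rot: [-0.086, 0.996, 0.0, -0.0]
force: [-0.1, 0.5, -1.1]
finger_gap: -0.005
gripper_force: 0.0
```

>>> {"api": "carry_out", "payload": {
  "targets": [
    [[0,0,0.1,0,0,0,0],[0,0,0.2,0,0,0,0],[0,0,0.2,0,0,0,0],[0,0,0.2,0,0,0,0]]
  ]
}}

```text
t: 22.65
tcp_pos: [0.657, 0.0719, 0.176]
tool_rot: [-0.086, 0.996, -0.0, 0.0]
force: [-0.4, 0.6, 1.4]
finger_gap: 0.004
gripper_force: 0.4
```

>>> {"api": "carry_out", "payload": {
  "targets": [
    [[0,0,0.1,0,0,0,0],[0,0,0.2,0,0,0,0],[0,0,0.2,0,0,0,0],[0,0,0.2,0,0,0,0]]
  ]
}}

```text
t: 22.98
tcp_pos: [0.657, 0.0719, 0.1742]
tool_rot: [-0.086, 0.996, -0.0, 0.0]
force: [-0.7, 0.1, 3.5]
finger_gap: -0.001
gripper_force: 1.6
```

```bash
python3 -c "
from h import *
im=cams.snapshot('scene')[:,:,::-1];cv2.imwrite('pics/s10full.png',im)
a=cv2.imread('pics/s8.png')
f=lambda q:cv2.resize(q[155:245,265:325],(390,585),interpolation=2)
cv2.imwrite('pics/s10.png',np.hstack([f(a),f(im)]))
go([.6577,.0718,.202])"
```

```text
t 23.03 at [0.657  0.0719 0.1741] F [-0.55 -1.01  3.42] gap 0.003 gf 1.59
shift cm [-0.07 -0.02 -2.79] rot [-0.01  0.03 -0.03]
```

View pics/s10.png

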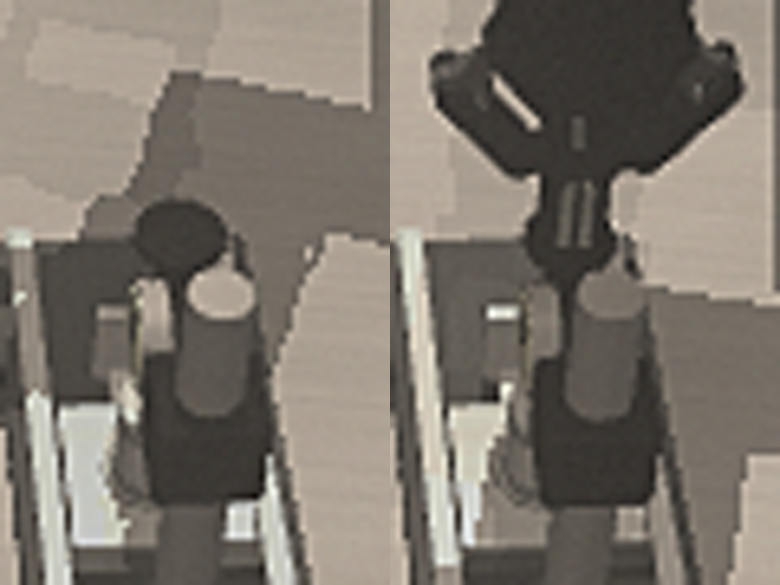

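Pad contact came at TCP z ≈ 0.1765, with the shut tips about 6 mm behind the TCP. The pictures show the slide starting down. I'll press on steadily and stop well above the expected foot contact at TCP z ≈ 0.1335.

>>> {"api": "carry_out", "payload": {
  "targets": [
    [[0,0,0.25,0,0,0,0],[0,0,0.5,0,0,0,0],[0,0,0.8,0,0,0,0],[0,0,1.1,0,0,0,0],[0,0,1.4,0,0,0,0],[0,0,1.7,0,0,0,0],[0,0,2.0,0,0,0,0],[0,0,2.3,0,0,0,0],[0,0,2.6,0,0,0,0],[0,0,2.8,0,0,0,0],[0,0,2.9,0,0,0,0],[0,0,3.0,0,0,0,0]]
  ]
}}

```text
t: 24.03
tcp_pos: [0.657, 0.0719, 0.1437]
tool_rot: [-0.086, 0.996, -0.0, 0.0]
force: [0.8, 0.2, 3.4]
finger_gap: 0.002
gripper_force: 1.7
```

>>> {"api": "carry_out", "payload": {
  "targets": [
    [[0,0,0.1,0,0,0,0],[0,0,0.2,0,0,0,0]]
  ]
}}

```text
t: 24.2
tcp_pos: [0.657, 0.0719, 0.1419]
tool_rot: [-0.086, 0.996, -0.0, 0.0]
force: [-0.5, 0.1, 2.9]
finger_gap: 0.0
gripper_force: 1.7
```

>>> {"api": "carry_out", "payload": {
  "targets": [
    [[0,0,0.1,0,0,0,0],[0,0,0.2,0,0,0,0]]
  ]
}}

```text
t: 24.37
tcp_pos: [0.657, 0.0719, 0.1399]
tool_rot: [-0.086, 0.996, -0.0, 0.0]
force: [0.5, -0.9, 4.0]
finger_gap: -0.001
gripper_force: 1.7
```

>>> {"api": "carry_out", "payload": {
  "targets": [
    [[0,0,0.1,0,0,0,0],[0,0,0.2,0,0,0,0]]
  ]
}}

```text
t: 24.53
tcp_pos: [0.657, 0.0719, 0.1379]
tool_rot: [-0.086, 0.996, -0.0, 0.0]
force: [1.2, -0.6, 3.6]
finger_gap: 0.002
gripper_force: 1.7
```

The pad force reading is steady at 1.7, so it should show foot contact cleanly.

>>> {"api": "carry_out", "payload": {
  "targets": [
    [[0,0,0.05,0,0,0,0],[0,0,0.1,0,0,0,0]]
  ]
}}

```text
t: 24.7
tcp_pos: [0.657, 0.0719, 0.1369]
tool_rot: [-0.086, 0.996, -0.0, 0.0]
force: [1.3, 1.0, 3.5]
finger_gap: 0.003
gripper_force: 1.6
```

>>> {"api": "carry_out", "payload": {
  "targets": [
    [[0,0,0.05,0,0,0,0],[0,0,0.1,0,0,0,0]]
  ]
}}

```text
t: 24.87
tcp_pos: [0.657, 0.0719, 0.1359]
tool_rot: [-0.086, 0.996, -0.0, 0.0]
force: [1.4, 0.1, 2.9]
finger_gap: 0.0
gripper_force: 1.6
```

>>> {"api": "carry_out", "payload": {
  "targets": [
    [[0,0,0.05,0,0,0,0],[0,0,0.1,0,0,0,0]]
  ]
}}

```text
t: 25.03
tcp_pos: [0.657, 0.0719, 0.1349]
tool_rot: [-0.086, 0.996, -0.0, 0.0]
force: [1.3, 0.2, 3.5]
finger_gap: -0.001
gripper_force: 1.6
```

>>> {"api": "carry_out", "payload": {
  "targets": [
    [[0,0,0.05,0,0,0,0],[0,0,0.1,0,0,0,0]]
  ]
}}

```text
t: 25.2
tcp_pos: [0.657, 0.0719, 0.1339]
tool_rot: [-0.086, 0.996, -0.0, 0.0]
force: [0.5, 0.1, 3.6]
finger_gap: 0.001
gripper_force: 1.6
```

>>> {"api": "carry_out", "payload": {
  "targets": [
    [[0,0,0.05,0,0,0,0],[0,0,0.1,0,0,0,0]]
  ]
}}

```text
t: 25.37
tcp_pos: [0.657, 0.0719, 0.133]
tool_rot: [-0.086, 0.996, -0.0, 0.0]
force: [0.9, -0.1, 5.1]
finger_gap: -0.003
gripper_force: 2.3
```

>>> {"api": "carry_out", "payload": {
  "targets": [
    [[0,0,0.05,0,0,0,0],[0,0,0.1,0,0,0,0]]
  ]
}}

```text
t: 25.53
tcp_pos: [0.657, 0.0719, 0.1321]
tool_rot: [-0.086, 0.996, -0.0, 0.0]
force: [0.6, 0.6, 5.0]
finger_gap: -0.0
gripper_force: 2.4
```

Foot contact came at TCP z ≈ 0.1335, as predicted. I need 6 mm in total, so 4.6 mm more.

>>> {"api": "carry_out", "payload": {
  "targets": [
    [[0,0,0.1,0,0,0,0],[0,0,0.2,0,0,0,0]]
  ]
}}

```text
t: 25.7
tcp_pos: [0.657, 0.0719, 0.1301]
tool_rot: [-0.086, 0.996, -0.0, 0.0]
force: [0.3, -0.2, 4.9]
finger_gap: 0.002
gripper_force: 2.6
```

>>> {"api": "carry_out", "payload": {
  "targets": [
    [[0,0,0.1,0,0,0,0],[0,0,0.2,0,0,0,0],[0,0,0.26,0,0,0,0],[0,0,0.26,0,0,0,0]]
  ]
}}

```text
t: 26.03
tcp_pos: [0.657, 0.0719, 0.1274]
tool_rot: [-0.086, 0.996, -0.0, 0.0]
force: [1.1, -0.1, 4.2]
finger_gap: -0.0
gripper_force: 2.3
```

>>> {"api": "carry_out", "payload": {
  "targets": [
    [[0,0,-0.3,0,0,0,0],[0,0,-1,0,0,0,0],[0,0,-3,0,0,0,0],[0,0,-6,0,0,0,0],[0,0,-9,0,0,0,0],[3,0,-11,0,0,0,0],[7,0,-11,0,0,0,0],[11,0,-11,0,0,0,0],[15,0,-11,0,0,0,0],[18,0,-11,0,0,0,0],[18,0,-11,0,0,0,0],[18,0,-11,0,0,0,0]]
  ]
}}

```text
t: 27.03
tcp_pos: [0.4773, 0.0411, 0.2374]
tool_rot: [-0.086, 0.996, 0.0, -0.001]
force: [0.6, 0.1, -0.3]
finger_gap: -0.002
gripper_force: 0.0
```

Run:
```python
from h import *
go([.6577,.0718,.2])
# how far did the slide come down since s8: dark pad ellipse in scene, and bright can/other things unmoved
a=cv2.imread('pics/s8.png');b=cams.snapshot('scene')[:,:,::-1].copy();cv2.imwrite('pics/s11.png',b)
t=cv2.resize(a[205:233,287:307],None,fx=1,fy=1) # carriage front
r=cv2.matchTemplate(b[195:260,275:320],t,cv2.TM_CCOEFF_NORMED);_,v,_,l=cv2.minMaxLoc(r)
print('carriage moved px',l[0]+275-287,l[1]+195-205,'score',round(v,2))
for s in(.009,.058):print(s,pix('scene',[.6577+.068*.985,.0718+.068*.172,.17-s]))
```

```text
t 27.03 at [0.4773 0.0411 0.2374] F [ 0.63  0.14 -0.35] gap -0.002 gf 0.0
shift cm [-18.31  -0.06   3.71] rot [ 0.03 -0.1  -0.07]
carriage moved px -2 13 score 0.55
0.009 [294.61996019 214.37911918]
0.058 [293.20638099 226.23145594]
```

The carriage has moved about 12–13 px, matching the ~49 mm expected, and the slide stayed where it was left. Handing in.

```bash
python3 -c "
from station import sign_off
print(sign_off())"
```

```text
the job is handed in; nothing more can be done
None
```

I handed the job in, with no verdict returned: the short canister is on the shuttle, the shuttle is home against its stop, and the foot is pressed about 6 mm in, judged from contact force and arm height because the final state was not viewed in a picture.

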